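# Clip the tensioner pin of a printer drive

## Task

Take the fork tool by its handle and, with its fork only, push the loose split clip along the plate onto the groove of the sliding pin until it snaps fully home; press gently, never harder than about 15 N, and do not touch the clip or the pin with the gripper. Then lay the tool back on its black rubber pad, and leave the other things on the bench where they are.

Things in the scene. Friction and masses are not known exactly. Their poses are not given: they have to be found in the camera images.
- drive_plate: fixed printer drive unit: dark steel plate 160 x 130 mm on a black base, flat top 40 mm above the bench. Origin on the bench below the slot; x along the slot, away from the loose clip. The top spans x -72 to 88, y -65 to 65 mm. Also on it: a fixed pin with its clip on (x 30, y 43), two white gears 12 mm high (x 58, y -4; x 30, y -43)
- pin_groove (a point): the sliding steel pin (on the plate's y = 0): groove 20 mm in diameter from the plate's top to 8 mm above it, then a head 26 mm in diameter up to 20 mm above it. This point is on its axis, 3 mm above the plate
- pin: the same pin (origin on its axis, at bench height). Pushed along the plate's +x it slides in its slot with about 2 N of friction, by 2 to 24 mm (different each time, cannot be seen beforehand), until it bears on a hard stop; only there does the clip go over the groove. It does not move in y or z
- clip_center (a point): the loose split clip of sprung steel: C-shaped ring 30 mm outside, 6 mm thick, lying flat on the plate 25 to 60 mm before the pin. This point is the ring's centre at half thickness, 3 mm above the plate. Its mouth (+x axis) looks to the pin within 10 degrees; its back is a flat edge 24 mm wide, 17 mm behind this point
- clip: the same clip (origin 3 mm below its centre). Its two sprung jaws spread over the groove at a push of about 5 to 9 N; it then jumps about 8 mm home, its ring centre on the pin's axis, and from then on the force rises steeply if pushed further
- tool_grip (a point): grip point of the loose fork tool (about 130 g): middle of its handle's width and height, 14 mm over its underside. The handle is a grey bar with black ribs 22 mm wide, 28 mm high, from 60 mm behind to 34 mm ahead of this point; +x runs along the tool to the fork, z up. A thin steel shank and the fork follow
- fork_tool: the same tool (origin 14 mm below the grip point, on its underside; same axes); it lies on the rubber pad at the start
- tool_tip (a point): middle of the fork's front edge, 125 mm ahead of the grip point, at the same height (half-way up the fork). The fork is 24 mm wide and 8 mm thick: two prongs 7 mm wide and 20 mm long with flat ends, centred 8.5 mm to either side. Its underside is 10 mm above the tool's underside, 4 mm below this point. Keep it 1 to 4 mm clear of the plate while pushing, so that it does not rub
- pad: black rubber pad 250 x 100 x 4 mm, fixed to the bench, on which the tool lies along the pad's x axis; origin at the centre of its underside
- parts_tray: fixed grey tray 200 x 120 x 30 mm with small parts, on the other side of the drive plate from the pad; origin at the centre of its underside
- screwdriver: loose bystander: screwdriver lying on the bench beyond the tray or pad
- roller_center (a point): loose bystander: black rubber feed roller 28 mm in diameter, 110 mm long over its shaft
- usb_stick: loose bystander: white memory stick, 60 mm long
- mouse: loose bystander: white computer mouse
- tape_roll: loose bystander: black tape roll, 70 mm in diameter
- spray_can: loose bystander: spray can 170 mm high
- mug: loose bystander: white mug 90 mm high
Things that resemble listed ones, but are neither listed nor needed, are in the scene too. Leave any blue or yellow look-alike of the fork_tool alone. What is shaped like the drive_plate but blue is not meant.

How it is judged:
On the way, in this order (a step that is already met when the one before it is completed fails the run):
1. the fork tool has been lifted off its pad (height (world z) of tool_grip above 0.04 m), for 0.1 s.
2. the clip has snapped home on the groove of the sliding pin (horizontal distance between clip_center and pin_groove below 0.0025 m and distance between clip_center and pin_groove below 0.004 m), for 0.2 s.
At the end, for the whole second after the job is handed in: The clip's ring centre lies on the pin's axis (within 2.5 mm sideways, flat in the groove), the fork tool lies at rest with its grip point over the rubber pad (less than 28 mm above the bench), and both are still (all of step 2 and angle between clip_center's own z axis and vertical below 0.15 rad and x of tool_grip in the frame of pad between -0.125 and 0.125 m and y of tool_grip in the frame of pad between -0.05 and 0.05 m and height (world z) of tool_grip below 0.028 m and linear speed of each of fork_tool, clip below 0.02 m/s); the robot touches nothing.
It fails at once if the fork pressed on the clip with more than 18 N (contact force between fork_tool and clip above 18 N).
It fails at once if the fork tool pressed on the drive plate or its pins with more than 25 N (contact force between fork_tool and drive_plate above 25 N).
It fails at once if the gripper or arm touched the clip (contact force between any of the fingers, the arm and clip above 0.5 N).
It fails at once if the gripper or arm touched the pin (contact force between any of the fingers, the arm and pin above 0.5 N).
It fails at once if a bystander was moved by more than 30 mm (distance of any of screwdriver, roller_center, usb_stick, mouse, tape_roll, spray_can, mug from where it was at the start of the episode above 0.03 m).
It also fails if it takes over 64 s, if anything falls off the work surface, if the arm or the gripper's body presses on something with over 40 N, if the wrist force passes 120 N, or if a joint passes its speed limit or range.

## Robot

A 6-joint arm with a two-finger parallel gripper is mounted at the origin on the work surface. World frame = base frame: x ahead of the robot, y to its left, z up, the work surface at z = 0. Lengths are in m, angles in rad, forces in N, time in s.
With the tool pointing down it reaches from about 0.425 to 0.95 m from the base axis. Payload 14.7 kg.
Tool frame: the origin (TCP) lies on the centre line of the jaws, within the pads' length; the fingertips stand ctrl.tcp_to_tips ahead of it and the grasp point (between the pads) lies 6 mm ahead of it (ctrl.tcp_to_tips is the distance from the TCP to the fingertips, in m); z points along the fingers, y is the line along which they close (so a half turn about z gives the same grasp; the last joint's range is limited). The gripper opens to 85 mm and grips with 20 to 120 N. Pads are 22 mm wide; open, the fingers measure 114 mm over their backs; the gripper's body (76 mm by 85 mm) begins 54 mm behind the grasp point. The pads swing forward as they close: fully open they stand 13 mm farther back than shut.
Start: joints at [1.258, 0.48, 1.596, -0, 1.065, -0.047], TCP at [0.171, 0.627, 0.256] pointing down, gripper open.
Joint ranges: [-2.75, 2.75], [-0.82, 2.05], [0.23, 2.67], [-1.56, 4.7], [0.09, 2.69], [-2.92, 2.92]. Speed limits (rad/s): [1.89, 1.89, 2.39, 3.01, 3.01, 3.01].

## Interface

Orientations are given as a unit quaternion [x, y, z, w].
In Python, from rig import ctrl gives the robot as it stands.
- The arm moves only by the shell command python3 -m creep 'ROWS' [FORCE]. ROWS is a JSON object of lists of equal length, an entry for each row: "xyz": the shift along the tool's x, y, z in mm, a list of three; "spin": the turn about the tool's z in degrees; "hand": the closure, from 0 (fully open) to 1 (shut). In form: {"xyz": [[tx, ty, tz], ...], "spin": [spin, ...], "hand": [hand, ...]}. A call has 1 to 12 rows; each row is the pose to reach, as a shift and turn from the pose commanded when the call began, along the tool's axes at that moment; what a row does not reach only later rows make up. A row lasts 1/12 s, in which the tool goes at most 41.7 mm and 7.16 degrees, less where a joint would pass 70% of its speed; a pose out of reach is approached as far as the arm can. A call with a gripper value outside its range is refused whole. The fingers move at their own pace and stop on an object; FORCE is the grip in N (left out, the last holds). Time passes only in rows, so rows that repeat a pose let the fingers close. It gives the time, the measured TCP pose, the force, the opening and the grip force at its end, in the units of the state.
- ctrl.read_state(): the state, without advancing time (a new reading comes with each control period).
- ctrl.grab_frame(name): name is "scene" or "top" or "wrist"; returns (picture, depth): 420x560x3 uint8, red, green, blue; 420x560 float32, m along the optical axis (not along the pixel's ray), 0 where there is no reading.
- ctrl.calibration(name): a dict with "fx", "fy", "cx", "cy" (pixels), "world_from_camera" (4x4, takes a point from camera to world coordinates). Camera axes: x right, y down, z forward; pixel columns grow to the right and rows downward; lengths in m; the calibration is good to about 2 mm. A picture is of the moment at which its call begins: read the wrist's pose just before it. calibration takes no time and is no camera call; for the wrist camera it gives the pose at the moment of the call.
- ctrl.close_job(): hands the job in; it is judged then, once.
Trained networks look in the newest picture that a camera, given by its name, has taken for a name from the list of things; names that differ only in an ending like _2 or _b are one class to them, and where a whole thing is asked for, a point or a joint stands for the part that bears it (a point fixed in the world has none). Each returns a list of dicts, best first, with "p" (0 to 1); they miss things now and then, are a little off and sometimes report something else, mostly with a low value. They report only what shows in the picture. A call takes as long as a camera call. They do not tell look-alikes from the thing itself.
- ctrl.search_frame(name, camera): "location" ([x, y, z] in m, in world coordinates, good to about 4 mm: the middle of the surface that is visible of it).
- ctrl.mark_of(name, camera): "location" ([x, y, z] in m, in world coordinates, good to about 4 mm: a listed point, or the origin of a listed thing).
The state is a dict: "time": time; "q": joint angles; "dq": joint speeds; "joint_torque": joint torques, N m; "position": TCP position; "ee_rot": TCP orientation; "ft_force": force on the tool from outside, world axes, zero at the start; "torque": the same for the moment, N m; "grip_width": opening from 0.0 (shut) to 1.0 (fully open); "finger_force": force on a finger pad.
Only numpy, scipy, OpenCV 4.12 (cv2) and the standard library are available. Lean on these libraries where they do the work, as an engineer would, in place of code of your own. Each camera call takes 0.05 s, during which the arm holds its last target. There are 200 camera calls.

## Working session

There is one attempt and no reset: what is moved stays moved. The work goes in short steps, Python scripts to look and compute and a shell command to move; the robot and the scene stay as the last step left them, time stands still between calls to the robot, and variables do not carry over. Pictures are saved under pics/ and viewed, at most 11 in all, crops included, and the job is handed in when it is done.

```bash
ls; mkdir -p pics; cat > h.py <<'E'
import numpy as np, cv2
from rig import ctrl
from scipy.spatial.transform import Rotation as R
def save(cam,fn):
    im,d=ctrl.grab_frame(cam); cv2.imwrite('pics/'+fn,im[:,:,::-1]); np.save('pics/'+fn+'.npy',d); return im,d
def cloud(d,cam,c=None):
    c=c or ctrl.calibration(cam); v,u=np.indices(d.shape)
    p=np.stack([(u-c['cx'])/c['fx']*d,(v-c['cy'])/c['fy']*d,d],-1)
    T=np.array(c['world_from_camera']); return p@T[:3,:3].T+T[:3,3]
def proj(p,cam):
    c=ctrl.calibration(cam); T=np.linalg.inv(np.array(c['world_from_camera'])); q=T[:3,:3]@np.array(p)+T[:3,3]
    return (round(c['fx']*q[0]/q[2]+c['cx']),round(c['fy']*q[1]/q[2]+c['cy']))
def st():
    s=ctrl.read_state(); return s
E
python3 - <<'E'
from h import *
s=st(); print({k:np.round(v,3).tolist() for k,v in s.items()}, ctrl.tcp_to_tips)
save('top','top0.png')
for n in ['drive_plate','pin_groove','clip_center','tool_grip','tool_tip','pad','parts_tray','fork_tool']:
    for r in ctrl.mark_of(n,'top')[:3]: print(n,np.round(r['location'],4),round(r['p'],2),proj(r['location'],'top'))
E
```

```text
pics
{'time': 0.0, 'q': [1.258, 0.481, 1.597, 0.0, 1.065, -0.047], 'dq': [0.001, -0.001, -0.001, -0.001, -0.001, -0.0], 'joint_torque': [-0.005, -95.061, -43.02, -0.001, 0.012, -0.0], 'position': [0.171, 0.627, 0.256], 'ee_rot': [0.133, 0.991, -0.001, -0.0], 'ft_force': [-0.335, 0.091, -0.792], 'torque': [0.033, -0.053, -0.05], 'finger_force': 0.0, 'grip_width': 0.998} 0.025
drive_plate [ 0.2329 -0.2673 -0.0033] 0.94 (389, 329)
drive_plate [ 0.6588  0.0342 -0.0015] 0.81 (280, 159)
pin_groove [ 0.2244 -0.263   0.0402] 0.69 (392, 333)
pin_groove [0.6563 0.0316 0.0377] 0.52 (281, 155)
clip_center [0.6221 0.0345 0.0437] 0.64 (279, 166)
clip_center [ 0.6227  0.4576 -0.003 ] 0.46 (125, 162)
tool_grip [0.2735 0.3147 0.0174] 0.9 (156, 295)
tool_grip [0.5027 0.2985 0.02  ] 0.73 (175, 206)
tool_grip [0.3467 0.1159 0.016 ] 0.61 (239, 271)
tool_tip [0.6233 0.3317 0.0167] 0.82 (169, 162)
tool_tip [0.237  0.4382 0.0165] 0.75 (104, 306)
tool_tip [0.2304 0.1542 0.0145] 0.69 (218, 317)
pad [ 0.5309  0.2963 -0.0019] 0.82 (179, 198)
parts_tray [ 0.4804 -0.2988 -0.0008] 0.84 (402, 231)
parts_tray [0.6202 0.3299 0.0171] 0.37 (169, 163)
parts_tray [ 0.6191  0.4547 -0.0016] 0.25 (126, 163)
fork_tool [0.3471 0.118  0.0006] 0.87 (238, 271)
fork_tool [0.2763 0.3213 0.0023] 0.63 (155, 294)
```

View pics/top0.png

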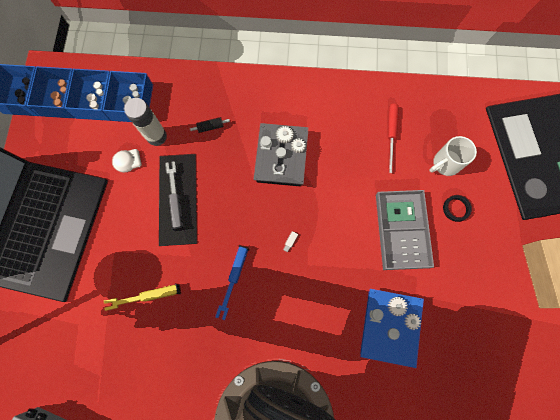

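The top view shows the grey fork tool on its pad at (175,195), with the fork up near (170,165). The real dark plate is at (282,155), with the clip at (279,167) just before the pin at (281,155). The blue plate and the blue and yellow tools are look-alikes.

```bash
cat >> h.py <<'E'
def rect(P,m):
    q=P[m][:,:2]; r=cv2.minAreaRect((q*1000).astype(np.float32)); return np.round(r[0],1),np.round(r[1],1),round(r[2],2),len(q)
def near(P,x,y,r,z0,z1): return (np.hypot(P[...,0]-x,P[...,1]-y)<r)&(P[...,2]>z0)&(P[...,2]<z1)
def totool(dw):  # world shift (m) -> tool mm
    return np.round(R.from_quat(st()['ee_rot']).inv().apply(dw)*1000,1)
E
python3 - <<'E'
from h import *
d=np.load('pics/top0.png.npy'); P=cloud(d,'top')
print('plate',rect(P,near(P,.66,.034,.12,.034,.046)))
m=near(P,.52,.30,.13,.021,.04); print('handle',rect(P,m),P[m][:,2].max())
print('pad',rect(P,near(P,.53,.296,.16,.003,.007)))
print(np.round(ctrl.calibration('wrist')['world_from_camera'],3), ctrl.calibration('wrist')['fx'],R.from_quat(st()['ee_rot']).as_matrix().round(3))
E
```

```text
plate (array([660.8,  31.2]), array([130.1, 161.2]), 88.56, 2256)
handle (array([531.3, 303.7]), array([187.3,  24.7]), 14.13, 463) 0.03753011521747207
pad (array([528.7, 297.3]), array([313. , 313.8]), 59.17, 2681)
[[ 0.263  0.92   0.29   0.097]
 [ 0.965 -0.251 -0.078  0.648]
 [ 0.001  0.3   -0.954  0.374]
 [ 0.     0.     0.     1.   ]] 350.9647300648111 [[-0.965  0.263 -0.   ]
 [ 0.263  0.965 -0.   ]
 [ 0.    -0.    -1.   ]]
```

```bash
python3 -m creep '{"xyz":[[-405,-233,0],[-405,-233,0],[-405,-233,0],[-405,-233,0],[-405,-233,0],[-405,-233,0],[-405,-233,0],[-405,-233,0],[-405,-233,0],[-405,-233,0],[-405,-233,0],[-405,-233,0]],"spin":[-29.4,-29.4,-29.4,-29.4,-29.4,-29.4,-29.4,-29.4,-29.4,-29.4,-29.4,-29.4],"hand":[0,0,0,0,0,0,0,0,0,0,0,0]}' 80
python3 -m creep '{"xyz":[[0,0,0],[0,0,0]],"spin":[0,0],"hand":[0,0]}'
python3 - <<'E'
from h import *
s=st(); print(s['time'],s['position'],R.from_quat(s['ee_rot']).as_matrix().round(3))
im,d=save('wrist','w1.png'); P=cloud(d,'wrist')
m=near(P,.52,.30,.13,.026,.04); print('handle',rect(P,m))
m=near(P,.52,.30,.16,.018,.04); print('tool',rect(P,m),np.percentile(P[m][:,2],[5,50,95]))
m=near(P,.53,.297,.2,.002,.0075); print('pad',rect(P,m))
for n in ['tool_grip','tool_tip','pad']:
    for r in ctrl.mark_of(n,'wrist')[:2]: print(n,np.round(r['location'],4),round(r['p'],2),proj(r['location'],'wrist'))
E
```

```text
time: 1.45
position: [0.5031, 0.2928, 0.2565]
ee_rot: [-0.122, 0.992, -0.0, 0.001]
ft_force: [-0.3, 0.6, -0.5]
grip_width: 0.998
finger_force: 0.0
time: 1.62
position: [0.501, 0.295, 0.2563]
ee_rot: [-0.122, 0.993, 0.0, -0.0]
ft_force: [0.4, 0.2, -0.0]
grip_width: 1.001
finger_force: 0.0
1.6167 [0.50099094 0.2950106  0.25625142] [[-0.97  -0.242 -0.   ]
 [-0.242  0.97   0.   ]
 [ 0.     0.    -1.   ]]
handle (array([486.9, 294.8]), array([93.8, 24.7]), 14.16, 2132)
tool (array([552.3, 325.9]), array([231.6, 108.1]), 42.57, 3071) [0.02137901 0.03153399 0.03331849]
pad (array([524.1, 296.6]), array([391.9, 389.5]), 55.32, 18891)
tool_grip [0.5012 0.3016 0.0146] 0.73 (280, 180)
tool_tip [0.6235 0.328  0.0195] 0.92 (276, 289)
pad [ 0.5311  0.2999 -0.0054] 0.95 (271, 201)
```

View pics/w1.png

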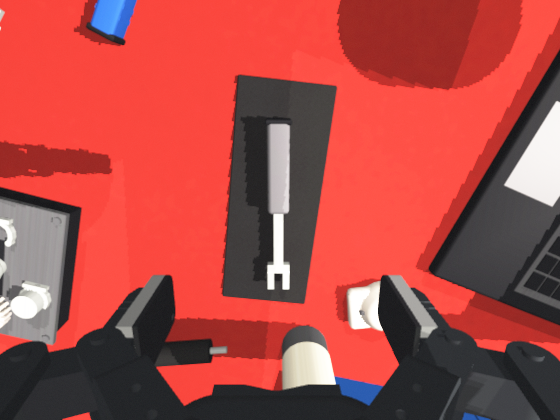

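The wrist view shows the grey handle from (280,120) to (280,212) with its fork at (278,280), lying on the pad. The fingers sit symmetrically about the tool, so I'll descend and grip.

```bash
python3 -m creep '{"xyz":[[0.7,3.3,40],[0.7,3.3,80],[0.7,3.3,120],[0.7,3.3,150],[0.7,3.3,175],[0.7,3.3,195],[0.7,3.3,210],[0.7,3.3,220],[0.7,3.3,224],[0.7,3.3,224]],"spin":[0,0,0,0,0,0,0,0,0,0],"hand":[0,0,0,0,0,0,0,0,0,0]}' 80
python3 -m creep '{"xyz":[[0,0,0],[0,0,0],[0,0,0],[0,0,0],[0,0,0],[0,0,0],[0,0,0],[0,0,0],[0,0,0],[0,0,0]],"spin":[0,0,0,0,0,0,0,0,0,0],"hand":[1,1,1,1,1,1,1,1,1,1]}' 80
```

```text
time: 2.65
position: [0.4982, 0.2994, 0.0318]
ee_rot: [-0.124, 0.992, -0.0, -0.0]
ft_force: [-0.2, -0.2, 0.4]
grip_width: 0.998
finger_force: 0.0
time: 3.48
position: [0.4991, 0.2991, 0.0331]
ee_rot: [-0.123, 0.992, 0.0, 0.0]
ft_force: [-1.6, -1.4, 11.6]
grip_width: 0.248
finger_force: 79.6
```

```bash
python3 -m creep '{"xyz":[[0,0,-15],[0,0,-40],[0,0,-80],[0,0,-120],[20,-32,-150],[40,-64,-165],[60,-96,-165],[84,-133,-165],[84,-133,-165],[84,-133,-165],[84,-133,-165],[84,-133,-165]],"spin":[0,0,0,0,4,8,12,15.6,15.6,15.6,15.6,15.6],"hand":[1,1,1,1,1,1,1,1,1,1,1,1]}' 80
python3 - <<'E'
from h import *
im,d=save('wrist','w2.png'); P=cloud(d,'wrist'); im2,d2=save('scene','s2.png')
s=st(); print(s['time'],s['position'],R.from_quat(s['ee_rot']).as_matrix().round(3))
print('plate',rect(P,near(P,.66,.034,.13,.036,.0425)))
x,y,z=s['position']
for c in ['wrist','top']:
  if c=='top': save('top','t2.png')
  for n in ['clip_center','pin_groove','tool_tip','tool_grip']:
    for r in ctrl.mark_of(n,c)[:2]: print(c,n,np.round(r['location'],4),round(r['p'],2),proj(r['location'],c))
E
```

```text
time: 4.48
position: [0.4505, 0.1502, 0.1974]
ee_rot: [0.012, 1.0, 0.0, 0.0]
ft_force: [-0.6, 0.6, -1.8]
grip_width: 0.243
finger_force: 78.8
4.5833 [0.45032544 0.15038452 0.1971639 ] [[-1.     0.024  0.   ]
 [ 0.024  1.     0.   ]
 [-0.     0.    -1.   ]]
plate (array([624.8,   6.3]), array([116. ,  39.7]), 38.35, 546)
wrist pin_groove [0.6555 0.0295 0.0452] 0.67 (157, 407)
wrist tool_tip [ 0.4378 -0.0124  0.001 ] 0.37 (97, 179)
wrist tool_grip [0.45   0.1544 0.1795] 0.93 (285, 285)
wrist tool_grip [0.3473 0.1224 0.0135] 0.92 (238, 67)
top clip_center [0.6198 0.0343 0.0466] 0.63 (279, 166)
top pin_groove [ 0.6559  0.0333 -0.0023] 0.58 (280, 160)
top pin_groove [0.6576 0.0317 0.0436] 0.54 (281, 153)
top tool_grip [0.3478 0.1203 0.0143] 0.42 (237, 270)
```

View pics/w2.png

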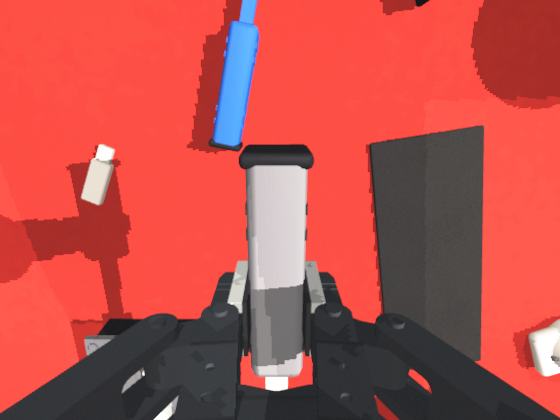

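The wrist view shows the handle gripped squarely at (278,280), but the fingers hide the plate. I'll use the top and scene cameras instead.

```bash
python3 - <<'E'
from h import *
t=cv2.imread('pics/t2.png'); s=cv2.imread('pics/s2.png')
a=cv2.resize(t[110:210,220:320],(560,560),interpolation=cv2.INTER_CUBIC); 
u,v=proj([.64,.05,.04],'scene'); print(u,v)
cv2.imwrite('pics/c1.png',a); cv2.imwrite('pics/c2.png',s)
E
```

```text
331 255
```

View pics/c1.png

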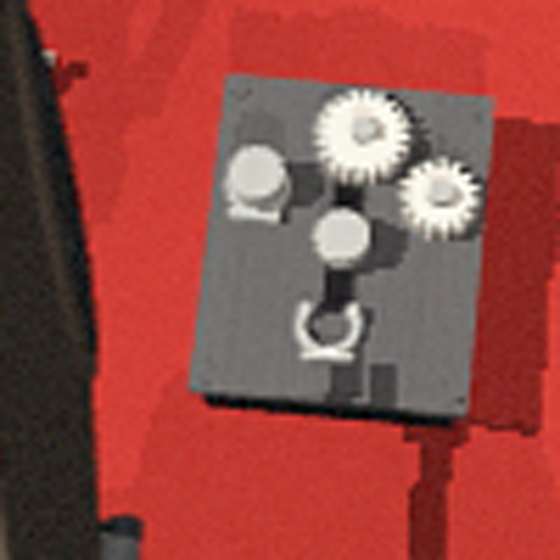

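View pics/c2.png

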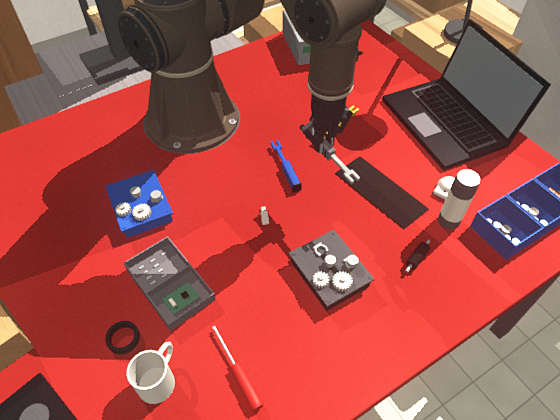

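The crop shows the clip at (330,325), its mouth up toward the pin head at (342,235), and its flat back running from (300,350) to (355,358). In the scene view the plate is at (330,268) and the fork at (345,172). I'll intersect these pixels with the known heights.

```bash
cat >> h.py <<'E'
def ray(u,v,z,cam):
    c=ctrl.calibration(cam); T=np.array(c['world_from_camera']); r=T[:3,:3]@[(u-c['cx'])/c['fx'],(v-c['cy'])/c['fy'],1]; o=T[:3,3]
    return o+r*(z-o[2])/r[2]
E
python3 - <<'E'
from h import *
f=lambda u,v,z: ray(220+u/5.6-.5,110+v/5.6-.5,z,'top')
C=np.array([f(*p,.04) for p in [(230,75),(494,98),(465,415),(190,390)]]); print(C.round(4))
for a,b in [(0,3),(1,2)]: e=C[a]-C[b]; print('yaw',np.degrees(np.arctan2(e[1],e[0])),np.linalg.norm(e))
for a,b in [(0,1),(3,2)]: e=C[a]-C[b]; print('yaw y',np.degrees(np.arctan2(-e[0],e[1])),np.linalg.norm(e))
print('centre',C.mean(0))
print('pin',f(342,235,.06),'clip',f(330,325,.046),'back',f(300,350,.046),f(357,357,.046), 'fixpin',f(258,173,.06))
d=np.load('pics/t2.png.npy'); P=cloud(d,'top')
print('plate',rect(P,near(P,.66,.034,.12,.036,.043)))
m=near(P,.656,.033,.022,.054,.064); print('head',rect(P,m),P[m].mean(0))
# clip from scene depth
d=np.load('pics/s2.png.npy'); P=cloud(d,'scene')
print('plate',rect(P,near(P,.66,.034,.12,.036,.043)))
m=near(P,.656,.033,.022,.054,.064); print('head',rect(P,m),P[m].mean(0))
m=near(P,.618,.034,.02,.0435,.05); print('clip',rect(P,m),P[m].mean(0))
ctrl.grab_frame('scene')
for n in ['clip_center','pin_groove','tool_tip','tool_grip','drive_plate']:
    for r in ctrl.mark_of(n,'scene')[:2]: print(n,np.round(r['location'],4),round(r['p'],2),proj(r['location'],'scene'))
E
```

```text
[[ 0.7424  0.0923  0.04  ]
 [ 0.7391 -0.0349  0.04  ]
 [ 0.5795 -0.0305  0.04  ]
 [ 0.5828  0.0974  0.04  ]]
yaw -1.8305155834473916 0.15970606685685929
yaw -1.5702348086598987 0.15967476640654304
yaw y -1.4812925166821092 0.1272385578958659
yaw y -1.4685199014991315 0.12796410950995504
centre [0.66098239 0.03105869 0.04      ]
pin [0.65617635 0.03180878 0.06      ] clip [0.61693423 0.03470386 0.046     ] back [0.60377135 0.04765598 0.046     ] [0.60219066 0.02108922 0.046     ] fixpin [0.68424    0.07307363 0.06      ]
plate (array([661.2,  31.3]), array([130.2, 161.9]), 88.43, 1948)
head (array([655.8,  31.1]), array([23.9, 23.6]), 58.93, 79) [0.65487575 0.03126148 0.05991104]
plate (array([663.1,  32.5]), array([132.8, 161.8]), 88.42, 2526)
head (array([659.1,  32.2]), array([25., 24.]), 15.78, 93) [0.65905053 0.03172002 0.05889076]
clip (array([619.1,  36.6]), array([28.1, 36.2]), 87.02, 55) [0.61351538 0.03690006 0.04528854]
clip_center [0.6149 0.0363 0.0447] 0.44 (320, 249)
pin_groove [ 0.2241 -0.2635  0.0417] 0.68 (135, 194)
pin_groove [0.6593 0.0269 0.0436] 0.48 (328, 264)
tool_tip [0.2277 0.151  0.0134] 0.65 (273, 141)
tool_tip [0.2396 0.4367 0.0099] 0.45 (354, 109)
tool_grip [0.3533 0.1241 0.0163] 0.97 (290, 172)
tool_grip [0.4535 0.1529 0.1816] 0.72 (325, 147)
drive_plate [ 0.2333 -0.2692  0.0014] 0.73 (138, 207)
drive_plate [ 0.6562  0.0301 -0.001 ] 0.56 (327, 273)
```

```bash
python3 - <<'E'
from h import *
for c,f in [('scene','s2'),('top','t2')]:
    P=cloud(np.load(f'pics/{f}.png.npy'),c)
    m=(P[...,0]>.54)&(P[...,0]<.6)&(abs(P[...,1]-.147)<.03)&(P[...,2]>.15)&(P[...,2]<.22)
    q=P[m]; print(c,len(q),q.min(0) if len(q) else '',q.max(0) if len(q) else '')
    for a in (.545,.55,.555,.56,.565,.57,.575):
        k=q[(q[:,0]>=a)&(q[:,0]<a+.005)]
        if len(k): print(a,len(k),k[:,1].min().round(4),k[:,1].max().round(4),np.median(k[:,2]).round(4),k[:,2].max().round(4))
    print(rect(P,m))
print(proj([.57,.147,.186],'top'),proj([.57,.147,.186],'scene'))
E
```

```text
scene 141 [0.5404912 0.1358434 0.1758546] [0.57889955 0.16249691 0.18941556]
0.545 14 0.1384 0.1614 0.1851 0.1886
0.55 23 0.1365 0.1625 0.1849 0.1894
0.555 26 0.1358 0.1606 0.1849 0.189
0.56 15 0.1362 0.1584 0.1852 0.1885
0.565 20 0.1365 0.1597 0.1847 0.1872
0.57 12 0.136 0.1603 0.1854 0.187
0.575 21 0.1364 0.1597 0.1835 0.1888
(array([559.4, 148.8]), array([25.8, 38.2]), 85.25, 141)
top 0  
(array([0., 0.]), array([0., 0.]), 0.0, 0)
(226, 163) (353, 178)
```

```bash
python3 -m creep '{"xyz":[[-4,-30,0],[-8,-65,0],[-12,-95,-0],[-14.4,-112.7,30],[-14.4,-112.7,65],[-14.4,-112.7,95],[-14.4,-112.7,115],[-14.4,-112.7,127],[-14.4,-112.7,133],[-14.4,-112.7,135],[-14.4,-112.7,135],[-14.4,-112.7,135]],"spin":[0,0,0,0,0,0,0,0,0,0,0,0],"hand":[1,1,1,1,1,1,1,1,1,1,1,1]}' 80
python3 - <<'E'
from h import *
im,d=save('scene','s3.png'); P=cloud(d,'scene'); s=st(); print(s['position'],s['ft_force'],R.from_quat(s['ee_rot']).as_matrix().round(4)[0])
m=(P[...,0]>.55)&(P[...,0]<.597)&(abs(P[...,1]-.035)<.025)&(P[...,2]>.046)&(P[...,2]<.07)
print(rect(P,m),P[m].max(0),np.median(P[m][:,2]))
im2,_=save('top','t3.png')
u,v=proj([.61,.035,.045],'scene'); a=cv2.resize(im[v-35:v+35,u-35:u+35],(390,390),interpolation=cv2.INTER_CUBIC)
u,v=proj([.61,.035,.045],'top'); b=cv2.resize(im2[v-30:v+30,u-30:u+30],(390,390),interpolation=cv2.INTER_CUBIC); print(u,v)
cv2.imwrite('pics/c3.png',np.hstack([a,b])[:,:,::-1])
E
```

```text
time: 6.33
position: [0.462, 0.0365, 0.063]
ee_rot: [0.012, 1.0, 0.0, 0.001]
ft_force: [-0.0, 0.1, -1.5]
grip_width: 0.237
finger_force: 79.1
[0.4621149  0.03650719 0.06314269] [ 0.04686473 -1.11080033 -1.40424604] [-0.9997  0.0248  0.0015]
(array([571. ,  34.8]), array([25.4, 40.1]), 89.45, 119) [0.5911092  0.04749848 0.05465309] 0.05064837046290205
278 170
```

View pics/c3.png

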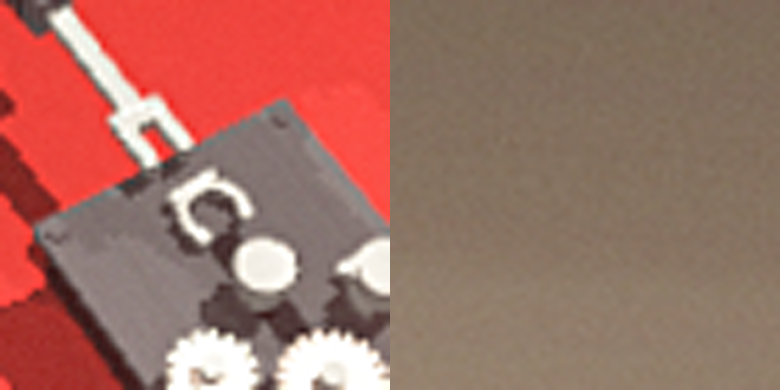

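The left crop shows the fork ends at about (150,168) and (190,150), aimed at the clip's flat back from (172,192) to (215,172). The pin head is at (266,265). The top camera is now blocked by the arm.

```bash
python3 - <<'E'
from h import *
u0,v0=proj([.61,.035,.045],'scene'); 
f=lambda u,v,z: (ray(u0-35+(u+.5)/5.571-.5,v0-35+(v+.5)/5.571-.5,z,'scene')*1000).round(1)
print('pin',f(266,265,.06),'back',f(170,196,.046),f(217,169,.046),'ring c',f(212,212,.046),'fork',f(148,168,.0505),f(192,150,.0505))
im=cv2.imread('pics/s3.png'); hsv=cv2.cvtColor(im,cv2.COLOR_BGR2HSV)
b=(hsv[...,2]>185)&(hsv[...,1]<50)
k,l,s,c=cv2.connectedComponentsWithStats(b.astype(np.uint8))
P=[]
for i in range(1,k):
    x,y=c[i]
    if abs(x-u0)<35 and abs(y-v0)<35 and s[i,4]>15:
        z=.046; vv,uu=np.nonzero(l==i); W=np.array([ray(a,bb,z,'scene')[:2] for a,bb in zip(uu,vv)])*1000
        print(s[i,4],c[i].round(1),'min',W.min(0).round(1),'max',W.max(0).round(1),rect_:=cv2.minAreaRect(W.astype(np.float32)))
E
```

```text
pin [658.2  32.8  60. ] back [602.5  25.   46. ] [602.   49.7  46. ] ring c [618.5  35.3  46. ] fork [588.2  23.4  50.5] [590.7  44.4  50.5]
154 [304.  228.1] min [495.4  25.1] max [585.8  48.8] ((540.5514526367188, 37.489959716796875), (23.551414489746094, 90.17537689208984), 88.9402847290039)
64 [319.4 247.5] min [600.2  22. ] max [628.5  51.9] ((614.20068359375, 36.857601165771484), (27.25994110107422, 29.704360961914062), 2.8337159156799316)
85 [330.1 259. ] min [638.5  26. ] max [663.7  51.5] ((651.0382690429688, 38.690269470214844), (23.63072967529297, 21.63576316833496), 57.469608306884766)
101 [351.6 259.4] min [666.   64.2] max [692.2  92.8] ((679.7877197265625, 79.09178161621094), (26.716630935668945, 27.449342727661133), 6.798065662384033)
175 [320.8 278.2] min [662.2 -27.7] max [699.8   9.3] ((680.2714233398438, -8.235319137573242), (36.10255432128906, 35.85115051269531), 57.449649810791016)
251 [342.2 279.8] min [687.8   7.4] max [731.3  51.5] ((709.921875, 29.622289657592773), (42.362945556640625, 43.85845184326172), 6.472143173217773)
```

```bash
python3 -m creep '{"xyz":[[-3,1.2,0.5],[-6,1.2,0.5],[-9,1.2,0.5],[-11,1.2,0.5],[-13,1.2,0.5],[-14,1.2,0.5],[-15,1.2,0.5],[-16,1.2,0.5],[-17,1.2,0.5],[-18,1.2,0.5]],"spin":[0,0,0,0,0,0,0,0,0,0],"hand":[1,1,1,1,1,1,1,1,1,1]}' 80
python3 -m creep '{"xyz":[[-1,-0.1,0],[-2,-0.2,0],[-3,-0.4,0],[-4,-0.5,0],[-5,-0.6,0],[-6,-0.7,0],[-7,-0.9,0],[-8,-1,0],[-9,-1.1,0],[-10,-1.3,0]],"spin":[0,0,0,0,0,0,0,0,0,0],"hand":[1,1,1,1,1,1,1,1,1,1]}' 80
python3 - <<'E'
from h import *
im,d=save('scene','s4.png'); s=st(); print(s['position'],s['ft_force'])
u,v=proj([.63,.035,.045],'scene'); a=cv2.resize(im[v-35:v+35,u-35:u+35],(560,560),interpolation=cv2.INTER_CUBIC)
cv2.imwrite('pics/c4.png',a[:,:,::-1])
hsv=cv2.cvtColor(im[:,:,::-1].copy(),cv2.COLOR_BGR2HSV); b=(hsv[...,2]>185)&(hsv[...,1]<50)
k,l,t,c=cv2.connectedComponentsWithStats(b.astype(np.uint8))
for i in range(1,k):
    if abs(c[i]-[u,v]).max()<35 and t[i,4]>15:
        vv,uu=np.nonzero(l==i); W=np.array([ray(p,q,.046,'scene')[:2] for p,q in zip(uu,vv)])*1000
        print(t[i,4],W.min(0).round(1),W.max(0).round(1))
E
```

```text
time: 7.27
position: [0.4796, 0.0372, 0.0618]
ee_rot: [0.012, 1.0, -0.0, -0.0]
ft_force: [0.9, -0.4, -0.2]
grip_width: 0.242
finger_force: 78.9
time: 8.1
position: [0.4896, 0.0356, 0.0618]
ee_rot: [0.013, 1.0, 0.0, -0.0]
ft_force: [-0.3, 0.0, -2.0]
grip_width: 0.243
finger_force: 78.9
[0.48982829 0.03562033 0.06182213] [ 1.04399572  1.44180078 -0.90939983]
312 [523.7  18.7] [663.7  51.5]
101 [666.   64.2] [692.2  92.8]
176 [662.2 -27.7] [699.8   9.3]
256 [687.8   6.6] [731.3  51.5]
```

View pics/c4.png

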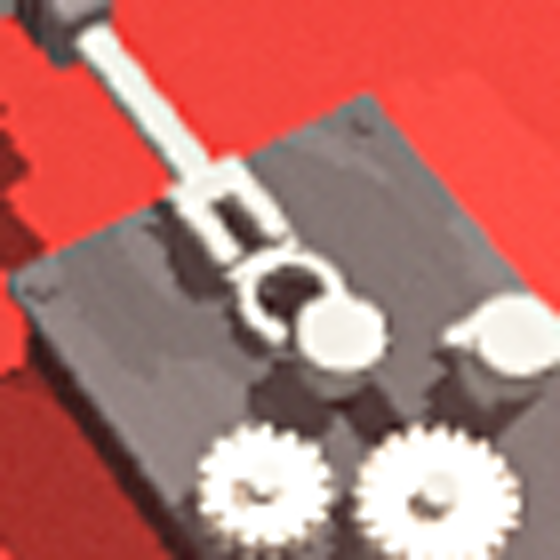

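The fork sits flush on the clip's back at (240,260). The clip, at (290,290), faces the pin head at (342,335). I'll keep pushing and watch the force.

```bash
python3 -m creep '{"xyz":[[-1,-0.2,0],[-2,-0.3,0],[-3,-0.4,0],[-4,-0.6,0],[-5,-0.8,0],[-6,-1,0]],"spin":[0,0,0,0,0,0],"hand":[1,1,1,1,1,1]}' 80
python3 -m creep '{"xyz":[[-1,-0.1,0],[-2,-0.2,0],[-3,-0.2,0],[-4,-0.2,0]],"spin":[0,0,0,0],"hand":[1,1,1,1]}' 80
python3 -m creep '{"xyz":[[-1,0,0],[-2,0,0],[-3,0,0]],"spin":[0,0,0],"hand":[1,1,1]}' 80
```

```text
time: 8.65
position: [0.4956, 0.0345, 0.0618]
ee_rot: [0.012, 1.0, 0.0, 0.0]
ft_force: [0.5, 0.1, -1.6]
grip_width: 0.236
finger_force: 78.9
time: 8.98
position: [0.4994, 0.0342, 0.0618]
ee_rot: [0.012, 1.0, -0.0, -0.0]
ft_force: [-2.5, -0.4, -1.7]
grip_width: 0.241
finger_force: 78.9
time: 9.23
position: [0.5023, 0.0341, 0.0617]
ee_rot: [0.012, 1.0, -0.0, -0.0]
ft_force: [-2.2, -0.4, -0.8]
grip_width: 0.245
finger_force: 78.9
```

```bash
python3 -m creep '{"xyz":[[-1,0,0],[-2,0,0],[-3,0,0]],"spin":[0,0,0],"hand":[1,1,1]}' 80
```

```text
time: 9.48
position: [0.5055, 0.0341, 0.0618]
ee_rot: [0.012, 1.0, -0.0, -0.0]
ft_force: [-2.3, -0.1, -0.9]
grip_width: 0.238
finger_force: 78.9
```

```bash
for i in 1; do python3 -m creep '{"xyz":[[-1,0,0],[-2,0,0],[-3,0,0]],"spin":[0,0,0],"hand":[1,1,1]}' 80 | grep -E 'pos|ft'; done
python3 -m creep '{"xyz":[[-1,0,0],[-2,0,0]],"spin":[0,0],"hand":[1,1]}' 80 | grep -E 'pos|ft'
```

```text
position: [0.5085, 0.034, 0.0618]
ft_force: [-1.5, 0.1, -1.9]
position: [0.5106, 0.0339, 0.0618]
ft_force: [-2.4, 0.1, -2.1]
```

```bash
python3 -m creep '{"xyz":[[-1,0,0],[-2,0,0]],"spin":[0,0],"hand":[1,1]}' 80 | grep -E 'pos|ft'
```

```text
position: [0.5125, 0.0339, 0.0618]
ft_force: [-2.3, 0.6, -0.9]
```

```bash
python3 -m creep '{"xyz":[[-1,0,0],[-2,0,0]],"spin":[0,0],"hand":[1,1]}' 80 | grep -E 'pos|ft'
```

```text
position: [0.514, 0.0339, 0.0617]
ft_force: [-5.2, 0.5, -0.6]
```

```bash
python3 -m creep '{"xyz":[[-1,0,0],[-2,0,0]],"spin":[0,0],"hand":[1,1]}' 80 | grep -E 'pos|ft'
```

```text
position: [0.5156, 0.0338, 0.0616]
ft_force: [-6.5, -0.2, 0.9]
```

```bash
python3 -m creep '{"xyz":[[-1,0,0],[-2,0,0]],"spin":[0,0],"hand":[1,1]}' 80 | grep -E 'pos|ft'
```

```text
position: [0.5176, 0.0338, 0.0616]
ft_force: [-6.4, -0.2, -0.2]
```

```bash
python3 -m creep '{"xyz":[[-0.5,0,0],[-1,0,0]],"spin":[0,0],"hand":[1,1]}' 80 | grep -E 'pos|ft'
```

```text
position: [0.5191, 0.0337, 0.0617]
ft_force: [-3.4, 1.1, -1.2]
```

```bash
python3 - <<'E'
from h import *
im,d=save('scene','s5.png'); s=st(); print(s['time'],s['position'],s['ft_force'])
u,v=proj([.65,.035,.045],'scene'); a=cv2.resize(im[v-35:v+35,u-35:u+35],(560,560),interpolation=cv2.INTER_CUBIC)
cv2.imwrite('pics/c5.png',a[:,:,::-1])
E
```

```text
10.7833 [0.51933233 0.03371776 0.06174689] [-4.30993179 -0.02881671 -0.84068726]
```

View pics/c5.png

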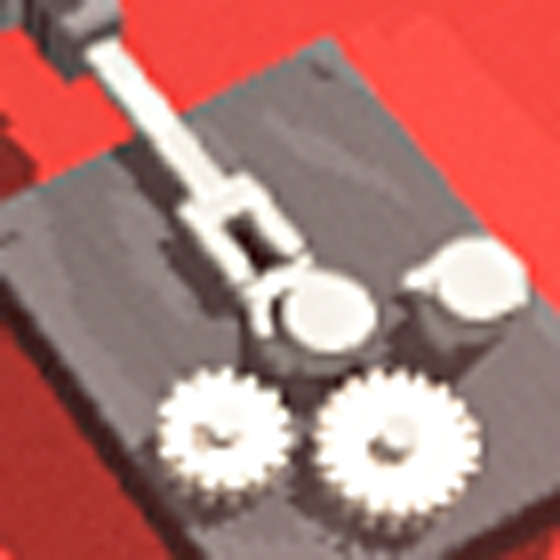

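The clip, at (275,300), is now partly over the pin at (330,310), and the force is falling, so it is near its snapping point. I'll press on in half-millimetre steps.

```bash
python3 -m creep '{"xyz":[[-0.5,0,0],[-1,0,0]],"spin":[0,0],"hand":[1,1]}' 80 | grep -E 'pos|ft'
```

```text
position: [0.5206, 0.0337, 0.0618]
ft_force: [-3.0, -0.2, -1.1]
```

```bash
python3 -m creep '{"xyz":[[-0.5,0,0],[-1,0,0]],"spin":[0,0],"hand":[1,1]}' 80 | grep -E 'pos|ft'
```

```text
position: [0.5221, 0.0336, 0.0619]
ft_force: [-0.3, -0.3, -1.9]
```

```bash
python3 -m creep '{"xyz":[[0,0,0],[0,0,0]],"spin":[0,0],"hand":[1,1]}' 80 | grep -E 'pos|ft'
```

```text
position: [0.522, 0.0337, 0.0619]
ft_force: [-0.1, -0.6, -1.8]
```

Force has dropped to zero, so the clip has probably snapped. I'll check with the camera.

```bash
python3 - <<'E'
from h import *
im,d=save('scene','s6.png'); s=st(); print(s['time'],s['position'])
u,v=proj([.65,.035,.045],'scene'); a=cv2.resize(im[v-35:v+35,u-35:u+35],(560,560),interpolation=cv2.INTER_CUBIC)
cv2.imwrite('pics/c6.png',a[:,:,::-1])
for n in ['clip_center','pin_groove']:
    for r in ctrl.mark_of(n,'scene')[:3]: print(n,np.round(r['location'],4),round(r['p'],2))
E
```

```text
11.3333 [0.52184566 0.03366561 0.06190252]
clip_center [0.6632 0.0334 0.0429] 0.46
pin_groove [0.6644 0.0337 0.0448] 0.61
pin_groove [ 0.2274 -0.2632  0.0404] 0.49
pin_groove [0.6742 0.0321 0.0425] 0.46
```

View pics/c6.png

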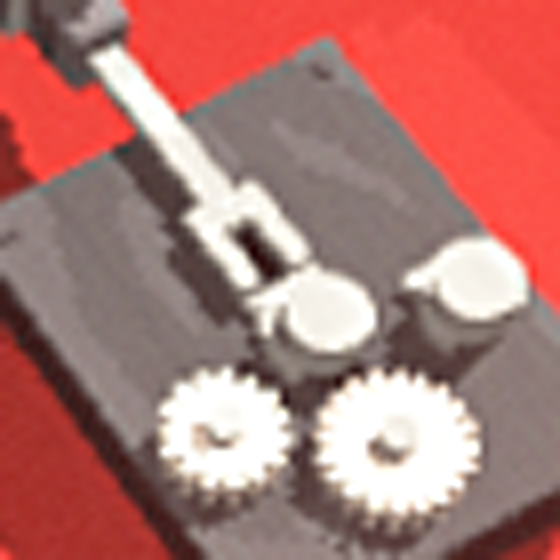

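```bash
python3 -m creep '{"xyz":[[-1,0,0],[-2,0,0]],"spin":[0,0],"hand":[1,1]}' 80 | grep -E 'pos|ft'
```

```text
position: [0.5236, 0.0336, 0.0618]
ft_force: [0.3, -0.2, -2.0]
```

```bash
python3 -m creep '{"xyz":[[-1,0,0],[-2,0,0]],"spin":[0,0],"hand":[1,1]}' 80 | grep -E 'pos|ft'
```

```text
position: [0.5256, 0.0336, 0.0618]
ft_force: [-0.2, 0.5, -1.8]
```

```bash
python3 -m creep '{"xyz":[[-0.5,0,0],[-1,0,0]],"spin":[0,0],"hand":[1,1]}' 80 | grep -E 'pos|ft'
```

```text
position: [0.5265, 0.0335, 0.0618]
ft_force: [-0.7, 0.3, -1.1]
```

```bash
python3 -m creep '{"xyz":[[-0.5,0,0],[-1,0,0]],"spin":[0,0],"hand":[1,1]}' 80 | grep -E 'pos|ft'
```

```text
position: [0.5275, 0.0335, 0.0618]
ft_force: [0.2, -0.0, -0.4]
```

```bash
python3 -m creep '{"xyz":[[-0.5,0,0],[-0.5,0,0]],"spin":[0,0],"hand":[1,1]}' 80 | grep -E 'pos|ft'
```

```text
position: [0.5279, 0.0335, 0.0618]
ft_force: [-0.1, 0.1, -1.4]
```

```bash
python3 -m creep '{"xyz":[[-0.5,0,0],[-0.5,0,0]],"spin":[0,0],"hand":[1,1]}' 80 | grep -E 'pos|ft'
```

```text
position: [0.5281, 0.0335, 0.0617]
ft_force: [-2.1, 0.8, -0.7]
```

Contact came back at TCP x = 0.528, after 6 mm of force-free travel. That puts the ring centre at about 0.671, on the pin's axis at its stop, so the clip is home. I'll retreat and carry the tool back.

```bash
python3 -m creep '{"xyz":[[5,0,0],[15,0,0],[35,0,0],[55,0,0],[65,0,-20],[65,0,-50],[65,0,-85],[65,30,-100],[65,65,-100],[62,105,-100],[58,145,-100],[54,185,-100]],"spin":[0,0,0,0,0,0,0,-2,-5,-8,-11,-15.6],"hand":[1,1,1,1,1,1,1,1,1,1,1,1]}' 80
python3 -m creep '{"xyz":[[0,0,0],[0,0,0]],"spin":[0,0],"hand":[1,1]}' 80
python3 - <<'E'
from h import *
s=st(); M=R.from_quat(s['ee_rot']).as_matrix(); print(M.round(4)[:2])
print(totool(np.array([.4995,.2985,.0340])-s['position']))
im,d=save('scene','s7.png'); u,v=proj([.66,.035,.045],'scene')
a=cv2.resize(im[v-30:v+30,u-30:u+30],(420,420),interpolation=cv2.INTER_CUBIC)
im2,d=save('top','t7.png'); u,v=proj([.66,.035,.045],'top')
b=cv2.resize(im2[v-25:v+25,u-25:u+25],(370,420),interpolation=cv2.INTER_CUBIC); cv2.imwrite('pics/c7.png',np.hstack([a,b])[:,:,::-1])
E
```

```text
time: 13.43
position: [0.4781, 0.2213, 0.162]
ee_rot: [-0.124, 0.992, 0.0, 0.0]
ft_force: [1.5, -0.8, -1.8]
grip_width: 0.242
finger_force: 79.0
time: 13.6
position: [0.4782, 0.2215, 0.1616]
ee_rot: [-0.125, 0.992, 0.0, 0.0]
ft_force: [-0.3, -0.6, -1.8]
grip_width: 0.24
finger_force: 79.1
[[-9.687e-01 -2.484e-01  1.000e-04]
 [-2.484e-01  9.687e-01  1.000e-04]]
[-39.7  69.3 127.6]
```

View pics/c7.png

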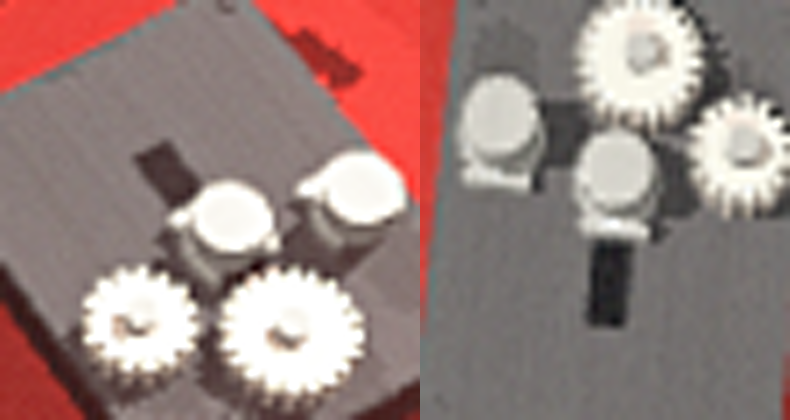

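The loose clip now sits on the pin (back at (612,228) below the head at (617,170)), just like the fixed pin's clip. Next I'll lay the tool down.

```bash
python3 -m creep '{"xyz":[[-20,35,0],[-39.7,69.3,20],[-39.7,69.3,55],[-39.7,69.3,85],[-39.7,69.3,105],[-39.7,69.3,117],[-39.7,69.3,123],[-39.7,69.3,126],[-39.7,69.3,127.5],[-39.7,69.3,127.5],[-39.7,69.3,127.5]],"spin":[0,0,0,0,0,0,0,0,0,0,0],"hand":[1,1,1,1,1,1,1,1,1,1,1]}' 80
python3 -m creep '{"xyz":[[0,0,0],[0,0,0],[0,0,0],[0,0,0],[0,0,0],[0,0,0],[0,0,0],[0,0,0]],"spin":[0,0,0,0,0,0,0,0],"hand":[0,0,0,0,0,0,0,0]}' 80
python3 -m creep '{"xyz":[[0,0,-10],[0,0,-30],[0,0,-60],[0,0,-100],[0,0,-140],[0,0,-180],[0,0,-180],[0,0,-180]],"spin":[0,0,0,0,0,0,0,0],"hand":[0,0,0,0,0,0,0,0]}' 80
python3 - <<'E'
from h import *
im,d=save('wrist','w8.png'); P=cloud(d,'wrist'); m=near(P,.49,.295,.12,.026,.045); print('handle',rect(P,m),P[m][:,2].max())
for c,n in [('wrist','tool_grip'),('wrist','pad')]:
    for r in ctrl.mark_of(n,c)[:1]: print(c,n,np.round(r['location'],4),round(r['p'],2))
E
```

```text
time: 14.62
position: [0.5013, 0.2968, 0.0354]
ee_rot: [-0.123, 0.992, 0.0, 0.001]
ft_force: [-0.1, 0.5, -0.5]
grip_width: 0.242
finger_force: 79.3
time: 15.28
position: [0.5006, 0.2967, 0.0343]
ee_rot: [-0.123, 0.992, -0.0, -0.0]
ft_force: [1.0, 0.5, 0.7]
grip_width: 1.002
finger_force: 0.0
time: 15.95
position: [0.5018, 0.2973, 0.2177]
ee_rot: [-0.123, 0.992, 0.001, 0.003]
ft_force: [0.1, -1.0, -0.9]
grip_width: 1.002
finger_force: 0.0
handle (array([487.9, 293.7]), array([94.7, 25.4]), 13.82, 2660) 0.032772950216548635
wrist tool_grip [0.5022 0.3013 0.0142] 0.98
```

View pics/w8.png

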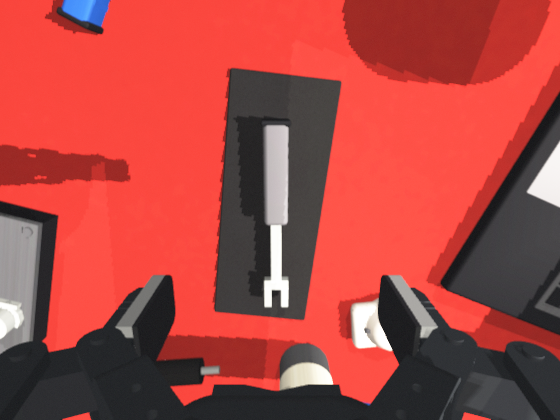

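The tool lies flat on its pad at (277,210), with its top at 0.032 m, and the gripper is clear.

```bash
python3 -m creep '{"xyz":[[0,0,0],[0,0,0],[0,0,0]],"spin":[0,0,0],"hand":[0,0,0]}' | head -2; python3 -c "from rig import ctrl; print(ctrl.close_job())"
```

```text
time: 16.35
position: [0.5002, 0.2965, 0.2134]
the job is handed in; nothing more can be done
None
```

The job is handed in at about 16 s of the allowed 64 s: the clip snapped home on the sliding pin (highest wrist-force reading while pushing about 6.5 N), the fork tool lies back on its pad, and I saw no bystander moved; no verdict was returned.

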